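# Put the vials away in the dark and the fittings in the tray

### The arm

A 6-joint arm with a two-finger parallel gripper is mounted at the origin on a cart in front of the work surface, level with it; the furniture and walls round the work are solid. World frame = base frame: x ahead of the robot, y to its left, z up, the work surface at z = 0. Lengths are in m, angles in rad, forces in N, time in s.
With the tool pointing down it reaches from about 0.225 to 0.875 m from the base axis. Payload 3.4 kg.
Tool frame: the origin (TCP) lies on the mounting face of the last link; the fingertips stand 173 mm ahead of it and the grasp point (between the pads) lies 155 mm ahead of it; z points along the fingers, y is the line along which they close (so a half turn about z gives the same grasp; the last joint's range is limited). The gripper opens to 85 mm and grips with 20 to 120 N. Pads are 22 mm wide; open, the fingers measure 114 mm over their backs; the gripper's body (76 mm by 85 mm) begins 54 mm behind the grasp point. The pads swing forward as they close: fully open they stand 13 mm farther back than shut.
Start: joints at [1.097, 0.276, 1.505, -0, 1.361, -0.121], TCP at [0.199, 0.54, 0.405] pointing down, gripper open.
Joint ranges: [-2.89, 2.89], [-0.75, 2.08], [0.22, 2.7], [-1.18, 4.32], [0.11, 2.71], [-2.7, 2.7]. Speed limits (rad/s): [2.57, 2.57, 3.14, 3.14, 3.14, 3.14].

### API

Orientations are given as a unit quaternion [w, x, y, z].
In Python, from rig import manip gives the robot as it stands.
- The arm moves only by the tool carry_out, never from a script. Its arguments are lists of equal length, an entry for each row: "linear": the shift along the world's x, y, z each as a share of 500 mm, from -1 to 1, a list of three; "angular": the turn, a rotation vector about the world's x, y, z each as a share of 0.08 rad, from -1 to 1, a list of three; "hand": the opening, from 0 (shut) to 1 (fully open). In form: {"linear": [[x, y, z], ...], "angular": [[rx, ry, rz], ...], "hand": [hand, ...]}. A call has 1 to 8 rows; each row shifts and turns the commanded pose from where the row before left it; what a row does not reach is not made up. A row lasts 1/12 s, in which the tool goes at most 41.7 mm and 7.16 degrees, less where a joint would pass 70% of its speed; a pose out of reach is approached as far as the arm can. A call with a number of a shift or a turn outside -1 to 1 is refused whole. A call with a gripper value outside its range is refused whole. The fingers move at their own pace and stop on an object; "force" is the grip in N (left out, the last holds). Time passes only in rows, so rows that do not move let the fingers close. It gives the time, the measured TCP pose, the force, the opening and the grip force at its end, in the units of the state.
- manip.get_state(): the state, without advancing time (a new reading comes with each control period).
- manip.get_image(name): name is "scene" or "side" or "wrist"; returns the picture (420x560x3 uint8, red, green, blue); there is no depth.
- manip.camera_params(name): a dict with "fx", "fy", "cx", "cy" (pixels), "view" (4x4, takes a point from world to camera coordinates); the wrist camera has in their place "hand_eye" (4x4, takes a point from camera to tool coordinates, whose origin is the TCP and whose axes are the flange's). Camera axes: x right, y down, z forward; pixel columns grow to the right and rows downward; lengths in m; the calibration is good to about 2 mm. A picture is of the moment at which its call begins: read the wrist's pose just before it. camera_params takes no time and is no camera call.
- manip.sign_off(): hands the job in; it is judged then, once.
The state is a dict: "clock": time; "qpos": joint angles; "qd": joint speeds; "effort": joint torques, N m; "position": TCP position; "ee_rot": TCP orientation; "contact_force": force on the tool from outside, world axes, zero at the start; "moment": the same for the moment, N m; "width": finger opening in m; "gripper_force": force on a finger pad.
Only numpy, scipy, OpenCV 4.12 (cv2) and the standard library are available. Lean on these libraries where they do the work, as an engineer would, in place of code of your own. Each camera call takes 0.05 s, during which the arm holds its last target. There are 200 camera calls.

### The job

Clear up after the session: stand both amber glass vials upright in the blue lidded box, and put the two optics fittings (the black post clamp and the silver connector tee) into the open grey tray. Then lower the lid of the blue box until it is fully shut, so that the vials are kept in the dark. Never let a vial fall over, and leave the tape roll, the pencil and the glass dish where they are.

Things in the scene. Friction and masses are not known exactly. Their poses are not given: they have to be found in the camera images.
- vial_box: Blue plastic box, fixed to the bench: the lower part is 115 x 165 x 45 mm (x, y, z), walls and floor 5 mm thick, inside 105 x 155 mm; the lid is a shell that adds the height the vials need. Origin: centre of its underside; z up, +x towards the hinge side (the long rear wall), which stays the far side from the robot to within 0.25 rad.
- lid (a joint): Hinge of the blue box's lid, rad: 0 = shut, about 1.65 to 1.85 = standing open, past upright. Axis along the box's y at x = +57.5 mm, z = 45.5 mm in the box's frame. The hinge is stiff: the lid stays where it is left and needs about 2 N at its free edge. Shut, its top is 79.5 mm above the bench.
- lid_handle (a point): Middle of the black lip on the lid's free edge: 60 mm wide (y), 8 mm thick (z), stands 18 mm out from the edge; with the lid open it points up. 124.5 mm from the hinge line along the lid's -x and 12 mm along its +z. Axes as lid_hinge.
- lid_hinge (a point): Middle of the lid's hinge line; a frame that turns with the lid and is parallel to the box's when shut. At any angle the lid, a shell open underneath with 5 mm walls, extends 115 mm along its -x, 82.5 mm to either side in y, and from 0 to 34 mm along its +z (flat outer face at z = 34 mm).
- tray: Open grey plastic tray, fixed to the bench, 125 x 155 x 35 mm (x, y, z), walls and floor 5 mm, inside 115 x 145 mm. Origin: centre of its underside; z up.
- vial_black_cap: Amber glass vial with a black cap and white label, standing on the bench: body 27 mm diameter to a height of 53 mm, cap 20 mm diameter, 62 mm tall in all, 30 g. Origin: centre of its base, z up along the vial.
- vial_white_cap: Amber glass vial with a white cap and white label, standing on the bench: body 25 mm diameter to a height of 50 mm, cap 18 mm diameter, 58 mm tall in all, 30 g. Origin: centre of its base, z up along the vial.
- clamp: Black right-angle post clamp, a block with small screws; 60 g, 24 mm high. Origin on its underside; the solid block spans x -7 to 17 mm and y -15 to 19 mm about the origin: grip it across x (24 mm), centred at x = 5, y = 2 mm.
- tee: Silver T-shaped coaxial connector lying on the bench, 14 mm high, 30 g. Origin on its underside; the barrel lies along y, 36 mm long, and spans x -3 to 12 mm; a short stub at the middle reaches x = -12 mm. Grip across x at the middle (24 mm).
- tape_roll: Small roll of black tape lying flat behind the row of things, 53 mm diameter, 19 mm high. Origin: centre of its underside. Leave it where it is.
- pencil: Yellow pencil, 156 mm long along its y, 7 mm thick, near the front edge. Origin: under its middle. Leave it where it is.
- petri: Shallow clear dish, 68 mm diameter, 13 mm high, at the left. Origin: centre of its underside. Leave it where it is.
- monitor: Computer screen on a stand, fixed, behind the row of things and to the right of the bins: keep the arm clear of it. The panel is 535 mm wide along its y and 340 mm high, its lower edge 120 mm above the bench; its front stands about 45 mm towards the robot (-x) from the origin, which is under the stand.

How it is judged:
By the outcome, as a careful person would: the job done as asked, in the order asked, and still so for the second after the job is handed in, with the robot touching nothing.
It also fails if it takes over 72 s, if anything falls off the work surface, if the arm or the gripper's body presses on something with over 40 N, if the wrist force passes 120 N, or if a joint passes its speed limit or range.

## Working session

There is one attempt and no reset: what is moved stays moved. The work goes in short steps, Python scripts to look and compute and a tool call to move; the robot and the scene stay as the last step left them, time stands still between calls to the robot, and variables do not carry over. Pictures are saved under pics/ and viewed, at most 10 in all, crops included, and the job is handed in when it is done.

Besides the shell and the picture viewer there is one more tool, called after "Call:" as name(argument=value, ...) on one line, values as JSON. carry_out: Moves the arm, as the interface text tells. Its arguments: {"type":"object","properties":{"linear":{"type":"array"},"angular":{"type":"array"},"hand":{"type":"array"},"force":{"type":"number"}},"required":["linear","angular","hand"]}

```bash
ls; mkdir -p pics; cat > h.py <<'E'
from rig import manip
import numpy as np, cv2
from scipy.spatial.transform import Rotation as R
def q2R(q): return R.from_quat([q[1],q[2],q[3],q[0]]).as_matrix()
def cam(name,st=None):
    p=manip.camera_params(name)
    K=np.array([[p['fx'],0,p['cx']],[0,p['fy'],p['cy']],[0,0,1]])
    if name=='wrist':
        st=st or manip.get_state(); T=np.eye(4); T[:3,:3]=q2R(st['ee_rot']); T[:3,3]=st['position']
        V=np.linalg.inv(T@np.array(p['hand_eye']))
    else: V=np.array(p['view'])
    return K,V
def proj(P,K,V):
    P=np.atleast_2d(P); c=P@V[:3,:3].T+V[:3,3]; u=c@K.T; return u[:,:2]/u[:,2:]
def back(uv,z,K,V):
    uv=np.atleast_2d(uv); d=np.c_[uv,np.ones(len(uv))]@np.linalg.inv(K).T@V[:3,:3]
    o=-V[:3,:3].T@V[:3,3]; return o+d*((z-o[2])/d[:,2])[:,None]
E
python3 - <<'E'
from h import *
st=manip.get_state(); print(st)
for n in ('scene','side','wrist'):
    K,V=cam(n,st); print(n,K[0,0],-V[:3,:3].T@V[:3,3],V[2,:3])
    cv2.imwrite(f'pics/{n}0.png',cv2.resize(manip.get_image(n)[...,::-1],(800,600),interpolation=cv2.INTER_CUBIC))
    np.savez(f'pics/{n}0.npz',K=K,V=V)
E
```

```text
pics
{'clock': 0.0, 'qpos': array([ 1.09701335e+00,  2.76596529e-01,  1.50618173e+00, -2.54803604e-06,
        1.36069124e+00, -1.21028075e-01]), 'qd': array([ 1.82271339e-03, -2.79332383e-04,  1.59675650e-03, -1.90070414e-04,
       -5.61846498e-04,  4.52328976e-05]), 'effort': array([-1.29291358e-03, -4.16782057e+01, -2.45804733e+01, -2.54644619e-04,
        1.10274649e-02, -2.38578275e-05]), 'position': array([0.1985698 , 0.53938291, 0.40381917]), 'ee_rot': array([-2.73805622e-04,  1.75464046e-01,  9.84485392e-01, -8.97593323e-04]), 'contact_force': array([-0.11799158, -0.06724816, -0.19340621]), 'moment': array([ 0.00295936, -0.00976119, -0.02529274]), 'gripper_force': 0.0, 'width': 0.08527512033424048}
scene 392.7776468719006 [-0.04516934 -0.82488131  0.5975036 ] [ 0.48139681  0.75504892 -0.44514968]
side 400.86375972128513 [0.53122292 1.25111811 0.61582418] [ 0.00444106 -0.91074899 -0.41293651]
wrist 309.4568393315806 [0.12135485 0.56815393 0.37236341] [ 0.30116595 -0.11338329 -0.9468069 ]
```

View pics/scene0.png

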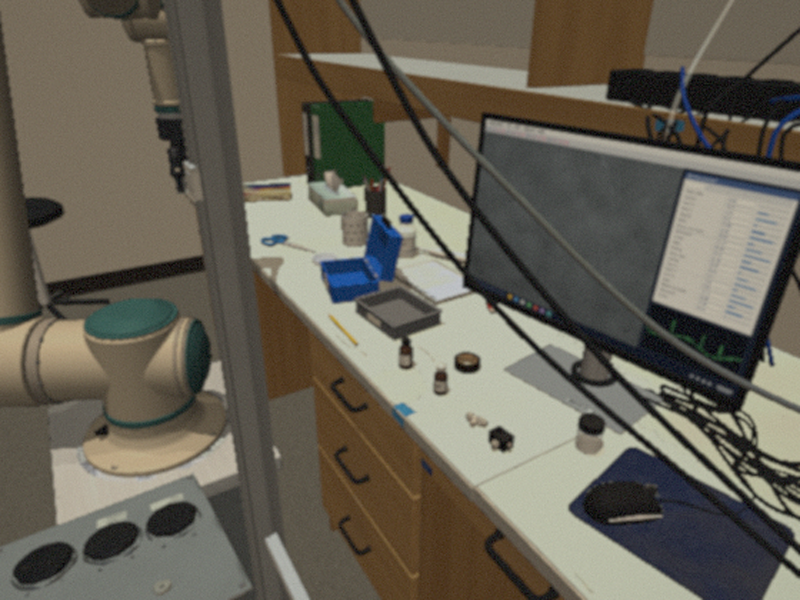

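View pics/side0.png

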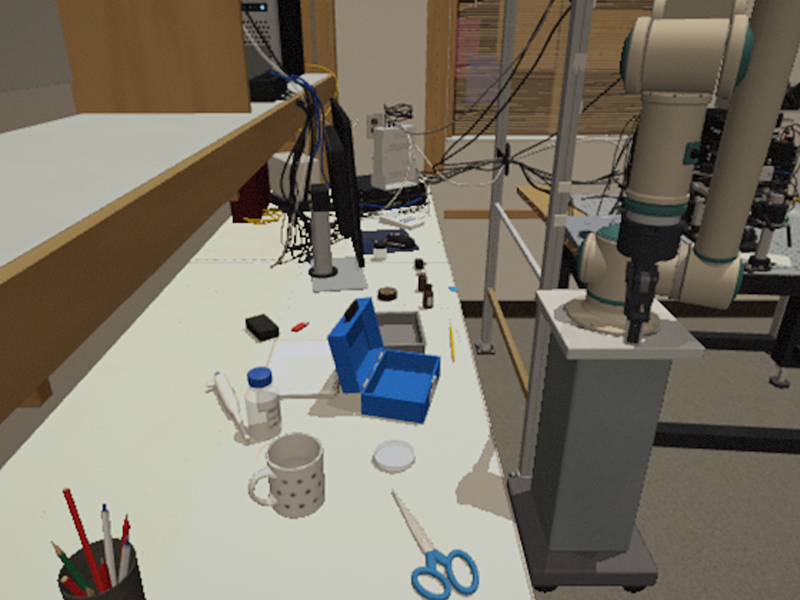

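View pics/wrist0.png

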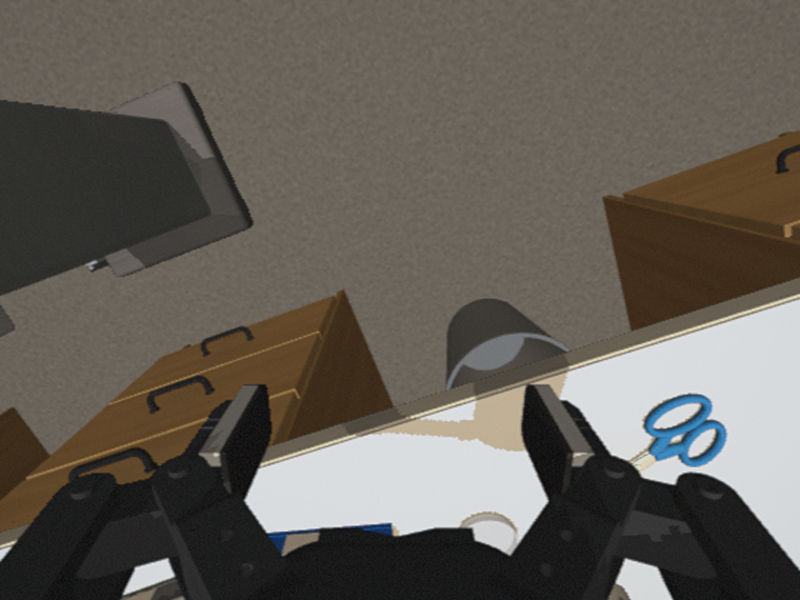

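Scene picture, in 800-wide pixels: box (350,275), tray (398,310), vials at (405,365) and (440,390), tape roll (467,362), tee (476,420), clamp (501,440). The side picture shows the box open at (400,380). Next I'll work out rough positions.

```bash
python3 - <<'E'
from h import *
for n,d in {'scene':{'vialA base':(406,366,0),'vialB base':(441,392,0),'tape':(467,365,0.01),'tee':(476,421,.007),'clamp':(501,441,.012),'trayFL':(357,307,.035),'trayFR':(399,331,.035),'trayBR':(439,315,.035),'trayBL':(397,288,.035),'boxFL':(322,263,.045),'boxFR':(333,298,.0),'pencil1':(330,316,.004),'pencil2':(357,345,.004)},
 'side':{'boxFL bot':(430,420,0),'boxbackL bot':(362,412,0),'FL top':(433,378,.045),'BL':(364,379,.045),'FR':(440,357,.045),'vA':(428,307,0),'vB':(421,290,0),'tape':(387,295,.01),'trayFR':(424,317,.035),'trayFL':(426,348,.035),'pen1':(451,320,0),'pen2':(454,360,0),'petri':(394,458,.006),'clamp':(419,266,.01)}}.items():
    f=np.load(f'pics/{n}0.npz')
    for k,(u,v,z) in d.items(): print(n,k,back([[u*.7,v*.7]],z,f['K'],f['V'])[0].round(3))
E
```

```text
scene vialA base [ 0.448 -0.046  0.   ]
scene vialB base [ 0.457 -0.151  0.   ]
scene tape [ 0.542 -0.116  0.01 ]
scene tee [ 0.454 -0.256  0.007]
scene clamp [ 0.453 -0.32   0.012]
scene trayFL [0.451 0.165 0.035]
scene trayFR [0.475 0.026 0.035]
scene trayBR [0.586 0.043 0.035]
scene trayBL [0.578 0.206 0.035]
scene boxFL [0.479 0.413 0.045]
scene boxFR [0.454 0.299 0.   ]
scene pencil1 [0.406 0.211 0.004]
scene pencil2 [0.399 0.067 0.004]
side boxFL bot [0.465 0.419 0.   ]
side boxbackL bot [0.587 0.395 0.   ]
side FL top [0.457 0.353 0.045]
side BL [0.584 0.356 0.045]
side FR [0.438 0.277 0.045]
side vA [ 0.443 -0.047  0.   ]
side vB [ 0.455 -0.153  0.   ]
side tape [ 0.546 -0.098  0.01 ]
side trayFR [0.46  0.08  0.035]
side trayFL [0.463 0.223 0.035]
side pen1 [0.392 0.026 0.   ]
side pen2 [0.403 0.212 0.   ]
side petri [0.529 0.527 0.006]
side clamp [ 0.455 -0.304  0.01 ]
```

Call:
carry_out(linear=[[0.045,-0.065,0],[0.045,-0.065,0],[0.045,-0.065,0],[0.045,-0.065,0],[0.045,-0.065,0],[0.045,-0.065,0],[0.045,-0.065,0],[0.045,-0.065,0]], angular=[[0,0,0.55],[0,0,0.55],[0,0,0.55],[0,0,0.55],[0,0,0.55],[0,0,0.55],[0,0,0.55],[0,0,0.55]], hand=[1,1,1,1,1,1,1,1])

```text
clock: 0.82
position: [0.3792, 0.2778, 0.4046]
ee_rot: [-0.0, -0.001, 1.0, 0.0]
contact_force: [0.2, 0.3, 0.4]
width: 0.0853
gripper_force: 0.0
```

```bash
cat >> h.py <<'E'
def snap(name,tag):
    st=manip.get_state(); K,V=cam(name,st)
    im=manip.get_image(name)[...,::-1]; s2=manip.get_state()
    cv2.imwrite(f'pics/{tag}.png',cv2.resize(im,(800,600),interpolation=cv2.INTER_CUBIC)); np.savez(f'pics/{tag}.npz',K=K,V=V)
    print(st['clock'],st['position'],R.from_matrix(q2R(st['ee_rot'])).apply([0,1,0]),s2['position']-st['position'])
def locate(tag,pts):
    f=np.load(f'pics/{tag}.npz')
    for k,(u,v,z) in pts.items(): print(tag,k,back([[u*.7,v*.7]],z,f['K'],f['V'])[0].round(4))
E
python3 -c "
from h import *
snap('wrist','w1')"
```

```text
0.8167 [0.37916842 0.27783064 0.40464719] [-1.69298128e-03  9.99998565e-01  5.88989578e-05] [ 3.91519410e-03 -4.84814017e-03 -3.44995228e-05]
```

View pics/w1.png

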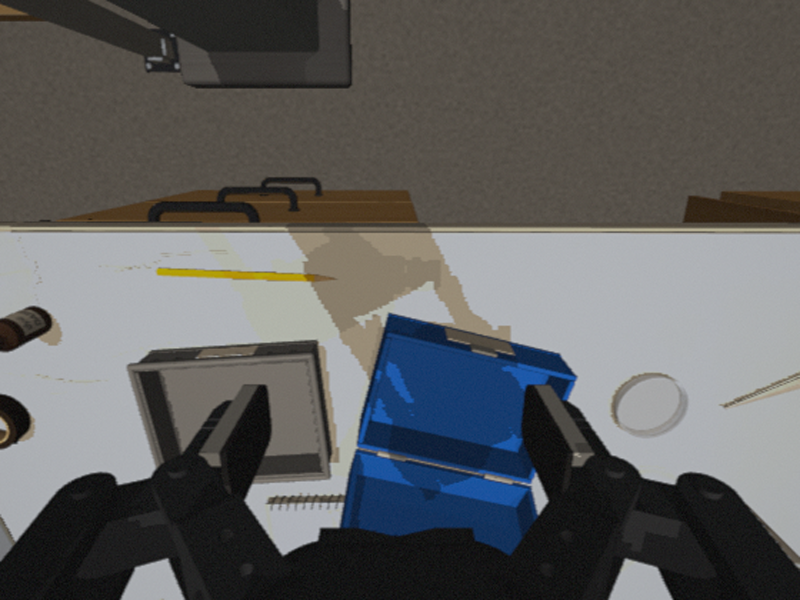

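The wrist picture shows the box rim corners at about (388,315), (576,376), (359,450) and (532,484), the tray rim at (128,365), (317,341) and (330,478), and the pencil from (157,271) to (337,278). The petri dish is at (648,403). Next I move right to see the fittings.

Call:
carry_out(linear=[[0,-0.08,0],[0,-0.08,0],[0,-0.08,0],[0,-0.08,0],[0,-0.08,0],[0,-0.08,0],[0,-0.08,0],[0,-0.08,0]], angular=[[0,0,0],[0,0,0],[0,0,0],[0,0,0],[0,0,0],[0,0,0],[0,0,0],[0,0,0]], hand=[1,1,1,1,1,1,1,1])

```text
clock: 1.53
position: [0.378, -0.0419, 0.4048]
ee_rot: [0.0, 0.0, 1.0, 0.0]
contact_force: [1.1, -0.4, 0.1]
width: 0.0853
gripper_force: 0.0
```

Call:
carry_out(linear=[[0,-0.08,0],[0,-0.08,-0.03],[0,-0.06,-0.05],[0,0,-0.05],[0,0,-0.02]], angular=[[0,0,0],[0,0,0],[0,0,0],[0,0,0],[0,0,0]], hand=[1,1,1,1,1])

```text
clock: 1.95
position: [0.3776, -0.1506, 0.3273]
ee_rot: [-0.002, 0.003, 1.0, 0.001]
contact_force: [-1.5, 0.8, 0.7]
width: 0.0852
gripper_force: 0.0
```

```bash
python3 -c "
from h import *
locate('w1',{'bFR':(388,315,.045),'bFL':(576,376,.045),'bRR':(359,450,.045),'bRL':(532,484,.045),'tFR':(128,365,.035),'tFL':(317,341,.035),'tRL':(330,478,.035),'petri':(648,403,.006),'p1':(157,271,.004),'p2':(337,278,.004)})
snap('wrist','w2')"
```

```text
w1 bFR [0.4229 0.2717 0.045 ]
w1 bFL [0.4772 0.4283 0.045 ]
w1 bRR [0.5512 0.2454 0.045 ]
w1 bRL [0.5882 0.4027 0.045 ]
w1 tFR [0.4726 0.0498 0.035 ]
w1 tFL [0.45   0.2121 0.035 ]
w1 tRL [0.5904 0.2164 0.035 ]
w1 petri [0.5274 0.5187 0.006 ]
w1 p1 [0.3982 0.0715 0.004 ]
w1 p2 [0.4043 0.2268 0.004 ]
1.95 [ 0.37760732 -0.15064446  0.32729867] [0.00524841 0.99998302 0.00253223] [-0.00037226  0.00098808 -0.00084668]
```

View pics/w2.png

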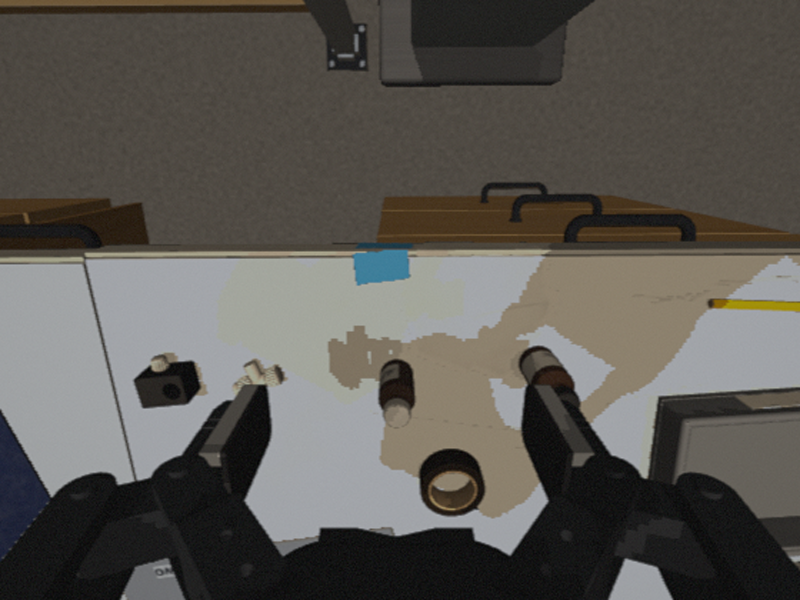

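```bash
python3 - <<'E'
import cv2,numpy as np
a=cv2.imread('pics/w1.png');b=cv2.imread('pics/w2.png')
o=np.zeros((600,800,3),np.uint8)
def put(s,x,y,w,h,X,Y): o[Y:Y+2*h,X:X+2*w]=cv2.resize(s[y:y+h,x:x+w],None,fx=2,fy=2,interpolation=cv2.INTER_CUBIC)
put(a,340,290,260,220,0,0); put(a,120,330,140,170,520,0); put(b,120,340,180,80,0,440); put(b,370,345,220,80,360,440)
cv2.imwrite('pics/comp.png',np.clip(o*1.5,0,255).astype(np.uint8))
E
```

```text
(no output)
```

View pics/comp.png

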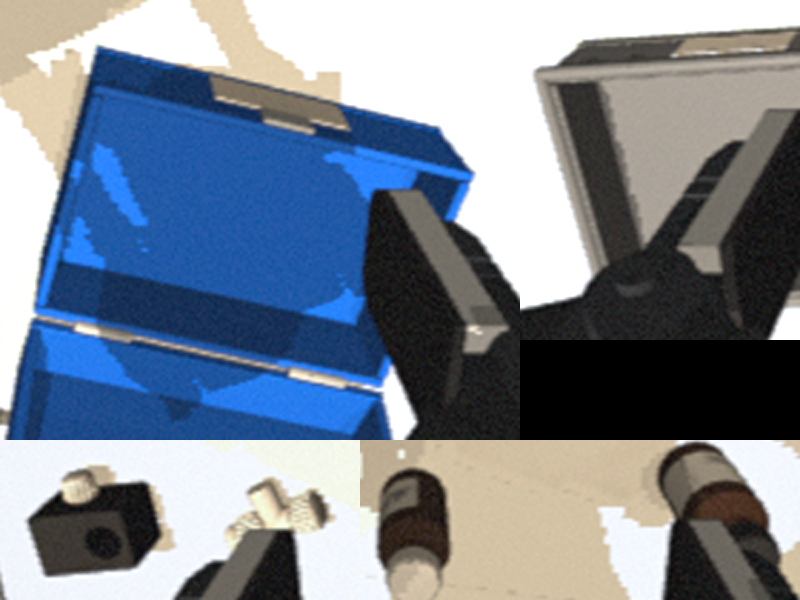

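The composite shows the box base edge at (388,313) to (560,354), the rim at (387.5,334), (576.5,378.5), (358.5,446) and (532.5,480), and the vial base edges at (398,359) and (535,347). I'll fit the box and tray poses to these points.

```bash
python3 - <<'E'
from h import *
from scipy.optimize import least_squares
def fit(tag,obj,uv,g):
    f=np.load(f'pics/{tag}.npz'); obj=np.array(obj,float)/1000; uv=np.array(uv)*.7
    def r(p):
        c,s=np.cos(p[2]),np.sin(p[2]); P=obj@np.array([[c,s,0],[-s,c,0],[0,0,1]])+[p[0],p[1],0]
        return (proj(P,f['K'],f['V'])-uv).ravel()
    s=least_squares(r,g,loss='soft_l1'); print(s.x.round(4),r(s.x).round(1))
fit('w1',[(-57.5,-82.5,0),(-57.5,82.5,0),(-57.5,-82.5,45),(-57.5,82.5,45),(57.5,-82.5,45),(57.5,82.5,45)],
 [(388.5,313),(560,354),(387.5,334),(576.5,378.5),(358.5,446),(532.5,480)],[.5,.33,-.2])
fit('w1',[(-62.5,-77.5,35),(-62.5,77.5,35),(62.5,77.5,35),(-62.5,-77.5,0)],[(128.5,365),(317,341),(330,478),(151.5,351)],[.5,.13,0])
locate('w2',{'wbase':(398.5,359,0),'wcap':(398,413,.058),'bbase':(535,347.5,0),'bcap':(570,397,.062),
 'clampTop1':(135,377.5,.024),'c2':(184,375,.024),'c3':(187.5,406,.024),'c4':(141,408.5,.024),'tee':(257,375,.007),'tape':(451,488,.019),'teeR':(281,374,.007),'stub':(251,364,.007)})
locate('side0',{}) 
E
```

```text
[ 0.5142  0.3372 -0.2461] [-0.1  0.1  0.2 -0.2 -0.1 -0.8  1.9 -0.7 -1.4  1.9 -0.1  3.9]
[0.5291 0.1342 0.0846] [ 1.3  0.5 -4.5  7.7 -0.  -3.5  0.2 -2. ]
w2 wbase [ 0.4423 -0.1482  0.    ]
w2 wcap [ 0.4507 -0.149   0.058 ]
w2 bbase [ 0.4337 -0.0478  0.    ]
w2 bcap [ 0.4377 -0.0449  0.062 ]
w2 clampTop1 [ 0.4433 -0.3302  0.024 ]
w2 c2 [ 0.4416 -0.2961  0.024 ]
w2 c3 [ 0.4661 -0.2975  0.024 ]
w2 c4 [ 0.4679 -0.3307  0.024 ]
w2 tee [ 0.4511 -0.2519  0.007 ]
w2 tape [ 0.5435 -0.1081  0.019 ]
w2 teeR [ 0.4504 -0.2342  0.007 ]
w2 stub [ 0.4421 -0.2553  0.007 ]
```

Call:
carry_out(linear=[[0.05,0,-0.02],[0.05,0.003,-0.02],[0.051,0,-0.02],[0,0,-0.055],[0,0,-0.055],[0,0,-0.055],[0,0,-0.045],[0,0,0]], angular=[[0,0,0],[0,0,0],[0,0,0],[0,0,0],[0,0,0],[0,0,0],[0,0,0],[0,0,0]], hand=[1,1,1,1,1,1,0.8,0.7], force=25)

```text
clock: 2.67
position: [0.4529, -0.1467, 0.192]
ee_rot: [-0.004, 0.0, 1.0, 0.002]
contact_force: [0.3, -0.9, 1.0]
width: 0.0634
gripper_force: 0.0
```

Call:
carry_out(linear=[[0,-0.004,-0.006],[0,0,0]], angular=[[0,0,0],[0,0,0]], hand=[0.55,0.5])

```text
clock: 2.83
position: [0.455, -0.1502, 0.1929]
ee_rot: [0.001, 0.0, 1.0, -0.0]
contact_force: [0.1, -0.2, 0.7]
width: 0.0432
gripper_force: 0.0
```

```bash
python3 -c "
from h import *
snap('wrist','w3')"
```

```text
2.8333 [ 0.45498571 -0.15021085  0.19294285] [ 4.17783215e-04  9.99999543e-01 -8.59638447e-04] [ 7.99045908e-05 -7.79097147e-05  4.64455706e-04]
```

View pics/w3.png

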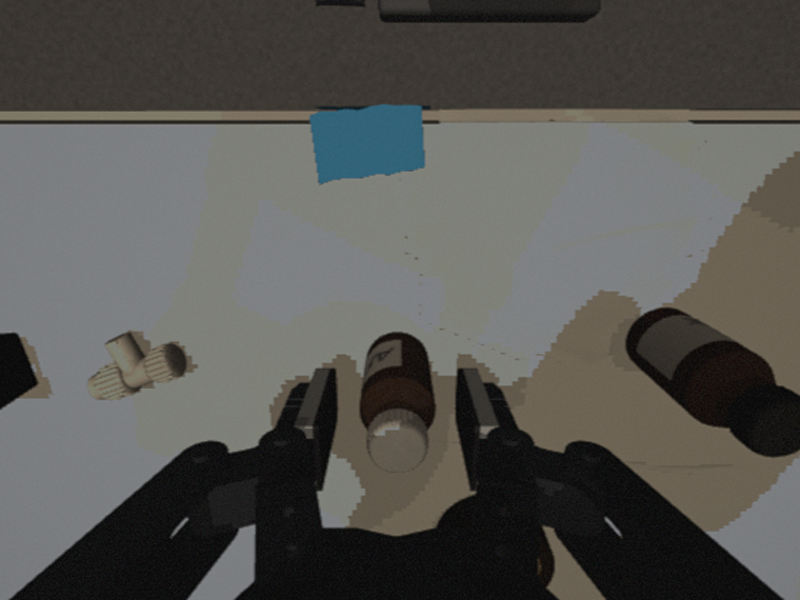

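White vial centred between the pads (cap at (397,440)). The tee's barrel runs from (90,388) to (186,360) with its stub at (115,342). Closing now.

Call:
carry_out(linear=[[0,0,0],[0,0,0],[0,0,0],[0,0,0]], angular=[[0,0,0],[0,0,0],[0,0,0],[0,0,0]], hand=[0,0,0,0], force=25)

```text
clock: 3.22
position: [0.4548, -0.1502, 0.1936]
ee_rot: [0.002, 0.0, 1.0, -0.001]
contact_force: [-0.2, -0.6, 6.7]
width: 0.0243
gripper_force: 24.6
```

```bash
python3 -c "
from h import *
locate('w3',{'teeL':(92,386,.007),'teeR':(184,360,.007),'stub':(120,342,.007),'bbase':(637,322,0),'bcap':(772,422,.062)})"
```

```text
w3 teeL [ 0.4624 -0.2707  0.007 ]
w3 teeR [ 0.4509 -0.2325  0.007 ]
w3 stub [ 0.4433 -0.2557  0.007 ]
w3 bbase [ 0.438  -0.0556  0.    ]
w3 bcap [ 0.4412 -0.0515  0.062 ]
```

Call:
carry_out(linear=[[0,0,0.05],[0,0,0.07],[0,0.02,0.07],[0.008,0.075,0.01],[0.008,0.08,0],[0.008,0.08,0],[0.008,0.08,0],[0.008,0.08,0]], angular=[[0,0,0],[0,0,0],[0,0,0],[0,0,0],[0,0,0],[0,0,0],[0,0,0],[0,0,0]], hand=[0,0,0,0,0,0,0,0])

```text
clock: 3.88
position: [0.4738, 0.0593, 0.2929]
ee_rot: [0.001, 0.001, 1.0, 0.0]
contact_force: [0.6, 0.1, -0.3]
width: 0.0244
gripper_force: 24.8
```

Call:
carry_out(linear=[[0.008,0.08,0],[0.008,0.08,0],[0.008,0.08,0],[0.008,0.08,0],[0.008,0.08,0],[0.008,0.08,0],[0.008,0.08,0],[0,0.05,-0.01]], angular=[[0,0,0],[0,0,0],[0,0,0],[0,0,0],[0,0,0],[0,0,0],[0,0,0],[0,0,0]], hand=[0,0,0,0,0,0,0,0])

```text
clock: 4.55
position: [0.5027, 0.3665, 0.2885]
ee_rot: [0.002, -0.0, 1.0, 0.002]
contact_force: [1.8, -0.6, -0.9]
width: 0.024
gripper_force: 24.8
```

Call:
carry_out(linear=[[0,0,-0.02],[0,0,0]], angular=[[0,0,0],[0,0,0]], hand=[0,0])

```text
clock: 4.72
position: [0.5011, 0.3635, 0.2753]
ee_rot: [-0.001, -0.001, 1.0, -0.001]
contact_force: [-0.2, -1.4, -0.9]
width: 0.024
gripper_force: 24.9
```

Call:
carry_out(linear=[[0.012,0.016,-0.02],[0,0,-0.04],[0,0,-0.04],[0,0,-0.03],[0,0,-0.01],[0,0,0],[0,0,0]], angular=[[0,0,0],[0,0,0],[0,0,0],[0,0,0],[0,0,0],[0,0,0],[0,0,0]], hand=[0,0,0,0,0,0,0])

```text
clock: 5.3
position: [0.5088, 0.37, 0.2074]
ee_rot: [0.0, 0.001, 1.0, 0.0]
contact_force: [0.2, 0.2, 0.7]
width: 0.0245
gripper_force: 24.9
```

Call:
carry_out(linear=[[0,0,-0.008],[0,0,-0.004],[0,0,-0.004],[0,0,0]], angular=[[0,0,0],[0,0,0],[0,0,0],[0,0,0]], hand=[0,0,0,0])

```text
clock: 5.63
position: [0.5081, 0.3706, 0.1992]
ee_rot: [0.0, 0.0, 1.0, 0.0]
contact_force: [-0.3, -0.3, -0.8]
width: 0.0243
gripper_force: 24.9
```

Call:
carry_out(linear=[[0,0,-0.003],[0,0,-0.002],[0,0,0]], angular=[[0,0,0],[0,0,0],[0,0,0]], hand=[0,0,0])

```text
clock: 5.88
position: [0.5082, 0.3707, 0.1986]
ee_rot: [0.001, 0.0, 1.0, 0.0]
contact_force: [-2.4, -2.2, 10.0]
width: 0.024
gripper_force: 25.8
```

Call:
carry_out(linear=[[0,0,0.001],[0,0,0],[0,0,0],[0,0,0],[0,0,0.02],[0,0,0.06],[0,0,0.07],[0,0,0.07]], angular=[[0,0,0],[0,0,0],[0,0,0],[0,0,0],[0,0,0],[0,0,0],[0,0,0],[0,0,0]], hand=[0.35,0.45,0.5,0.5,0.5,0.5,0.5,0.5])

```text
clock: 6.55
position: [0.5079, 0.3704, 0.3081]
ee_rot: [-0.001, 0.0, 1.0, -0.0]
contact_force: [-0.0, 0.0, 1.5]
width: 0.0427
gripper_force: 0.0
```

```bash
python3 -c "
from h import *
snap('wrist','w4')"
```

```text
6.55 [0.50794974 0.37043547 0.30808045] [ 8.09310670e-04  9.99999285e-01 -8.79938575e-04] [0.00195721 0.0012295  0.00853071]
```

View pics/w4.png

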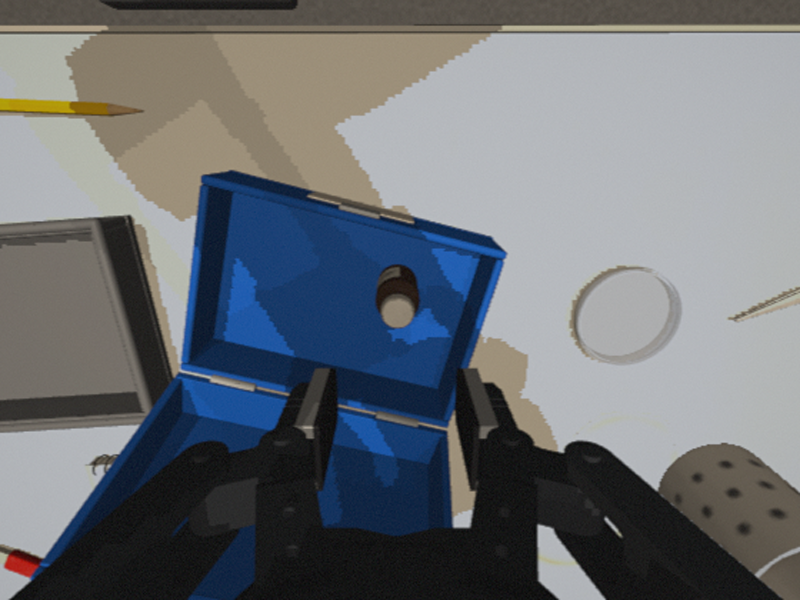

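White vial stands upright in the box at (397,295). Box rim corners are at (204,180), (505,252), (183,370) and (447,428). Next is the black-cap vial.

Call:
carry_out(linear=[[-0.011,-0.07,0],[-0.011,-0.078,0],[-0.011,-0.078,0],[-0.011,-0.078,0],[-0.011,-0.078,0],[-0.011,-0.078,0],[-0.011,-0.078,0],[-0.011,-0.078,0]], angular=[[0,0,0],[0,0,0],[0,0,0],[0,0,0],[0,0,0],[0,0,0],[0,0,0],[0,0,0]], hand=[0.5,0.5,0.7,0.9,0.9,0.9,0.9,0.9])

```text
clock: 7.27
position: [0.4635, 0.061, 0.3077]
ee_rot: [0.001, 0.0, 1.0, -0.0]
contact_force: [0.8, -0.3, 0.2]
width: 0.0769
gripper_force: 0.0
```

Call:
carry_out(linear=[[-0.011,-0.078,0],[-0.011,-0.078,0],[-0.016,-0.068,0],[0,0,0]], angular=[[0,0,0],[0,0,0],[0,0,0],[0,0,0]], hand=[0.9,0.9,0.9,0.9])

```text
clock: 7.6
position: [0.4444, -0.0542, 0.3077]
ee_rot: [0.0, 0.003, 1.0, -0.002]
contact_force: [-0.1, -0.9, 0.6]
width: 0.0768
gripper_force: 0.0
```

```bash
cat > fit.py <<'E'
from h import *
from scipy.optimize import least_squares
def fit(tag,obj,uv,g):
    f=np.load(f'pics/{tag}.npz'); obj=np.array(obj,float)/1000; uv=np.array(uv)*.7
    def r(p):
        c,s=np.cos(p[2]),np.sin(p[2]); P=obj@np.array([[c,s,0],[-s,c,0],[0,0,1]])+[p[0],p[1],0]
        return (proj(P,f['K'],f['V'])-uv).ravel()
    s=least_squares(r,g,loss='soft_l1'); print(s.x.round(4),r(s.x).round(1))
E
python3 - <<'E'
from fit import *
fit('w4',[(-57.5,-82.5,45),(-57.5,82.5,45),(57.5,-82.5,45),(57.5,82.5,45)],[(204,180),(505,252),(183,370),(447,428)],[.51,.33,-.25])
fit('w4',[(-62.5,77.5,35),(62.5,77.5,35)],[(130,217),(172,424)],[.53,.13,0])
locate('w4',{'wc':(397,312,.062)})
snap('wrist','w5')
E
```

```text
[ 0.5141  0.3377 -0.2446] [-2.4 -3.4  3.9  0.2 -1.9  1.5  2.4  1.4]
[0.5256 0.1493 0.0193] [ 0.   1.  -0.  -5.5]
w4 wc [0.506  0.3709 0.062 ]
7.6 [ 0.44435677 -0.05423191  0.30766564] [ 0.00629322  0.99997432 -0.00342707] [ 4.13888218e-04  2.19768723e-03 -4.29812661e-05]
```

View pics/w5.png

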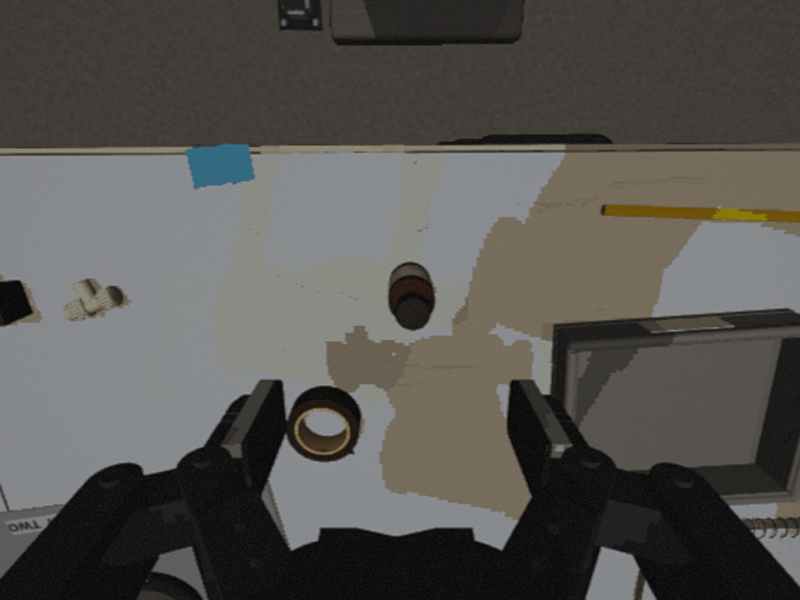

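The black-cap vial's cap is at (413,313) and its base edge at (410,262). The tray rim's front-right corner is at (555,340).

```bash
python3 - <<'E'
from fit import *
locate('w5',{'cap':(413,313,.062),'baseedge':(410,263,0),'tape':(324,420,.019)})
fit('w5',[(-62.5,-77.5,35),(-62.5,-77.5,0),(62.5,-77.5,35),(-62.5,77.5,0)],[(560,345),(552,324),(590,497),(795,310)],[.53,.13,0])
print(manip.get_state()['position'])
E
```

```text
w5 cap [ 0.4433 -0.0461  0.062 ]
w5 baseedge [ 0.4325 -0.046   0.    ]
w5 tape [ 0.537  -0.1046  0.019 ]
[0.5224 0.1379 0.181 ] [  9.    0.4   0.9  -0.4  -4.3   8.2  -1.4 -19.3]
[ 0.44477066 -0.05203422  0.30762266]
```

Call:
carry_out(linear=[[0,0.012,-0.03],[0,0,-0.06],[0,0,-0.06],[0,0,-0.05],[0,0,-0.03],[0,0,0],[0,0,0],[0,0,0]], angular=[[0,0,0],[0,0,0],[0,0,0],[0,0,0],[0,0,0],[0,0,0],[0,0,0],[0,0,0]], hand=[0.9,0.9,0.9,0.9,0.9,0.7,0.55,0.5])

```text
clock: 8.32
position: [0.446, -0.0429, 0.193]
ee_rot: [0.001, -0.0, 1.0, -0.0]
contact_force: [0.8, -0.4, -0.2]
width: 0.0433
gripper_force: 0.0
```

Call:
carry_out(linear=[[0,0,0],[0,0,0],[0,0,0],[0,0,0]], angular=[[0,0,0],[0,0,0],[0,0,0],[0,0,0]], hand=[0.4,0.2,0,0])

```text
clock: 8.65
position: [0.4459, -0.0434, 0.1934]
ee_rot: [0.002, 0.001, 1.0, -0.0]
contact_force: [0.3, 1.0, 7.4]
width: 0.0263
gripper_force: 24.6
```

Call:
carry_out(linear=[[0,0,0.05],[0,0,0.07],[0,0,0.07],[0.01,0.076,0.01],[0.01,0.079,0],[0.01,0.079,0],[0.01,0.079,0],[0.01,0.079,0]], angular=[[0,0,0],[0,0,0],[0,0,0],[0,0,0],[0,0,0],[0,0,0],[0,0,0],[0,0,0]], hand=[0,0,0,0,0,0,0,0])

```text
clock: 9.32
position: [0.4699, 0.1542, 0.2929]
ee_rot: [0.001, 0.001, 1.0, 0.0]
contact_force: [0.5, -0.3, -0.4]
width: 0.0263
gripper_force: 24.9
```

Call:
carry_out(linear=[[0.01,0.079,0],[0.01,0.079,0],[0.01,0.079,0],[0.01,0.079,-0.01],[0,0,-0.02],[0,0,0],[0,0,0]], angular=[[0,0,0],[0,0,0],[0,0,0],[0,0,0],[0,0,0],[0,0,0],[0,0,0]], hand=[0,0,0,0,0,0,0])

```text
clock: 9.9
position: [0.4895, 0.3103, 0.2765]
ee_rot: [-0.001, -0.0, 1.0, -0.001]
contact_force: [-0.6, 0.6, -1.3]
width: 0.0265
gripper_force: 25.0
```

Call:
carry_out(linear=[[0.004,-0.002,-0.04],[0,0,-0.04],[0,0,-0.04],[0,0,-0.02],[0,0,-0.01],[0,0,0],[0,0,0]], angular=[[0,0,0],[0,0,0],[0,0,0],[0,0,0],[0,0,0],[0,0,0],[0,0,0]], hand=[0,0,0,0,0,0,0])

```text
clock: 10.48
position: [0.4926, 0.3092, 0.2029]
ee_rot: [0.001, 0.001, 1.0, 0.0]
contact_force: [0.3, -0.6, -0.3]
width: 0.0262
gripper_force: 25.0
```

Call:
carry_out(linear=[[0,0,-0.002],[0,0,-0.002],[0,0,0]], angular=[[0,0,0],[0,0,0],[0,0,0]], hand=[0,0,0])

```text
clock: 10.73
position: [0.4924, 0.3097, 0.2008]
ee_rot: [0.001, 0.0, 1.0, 0.0]
contact_force: [0.4, -0.7, -0.5]
width: 0.0262
gripper_force: 25.0
```

Call:
carry_out(linear=[[0,0,-0.003],[0,0,-0.002],[0,0,0]], angular=[[0,0,0],[0,0,0],[0,0,0]], hand=[0,0,0])

```text
clock: 10.98
position: [0.4923, 0.3098, 0.1985]
ee_rot: [0.0, 0.0, 1.0, 0.0]
contact_force: [-1.0, -1.4, 5.5]
width: 0.026
gripper_force: 25.5
```

Call:
carry_out(linear=[[0,0,0.001],[0,0,0],[0,0,0],[0,0,0],[0,0,0.03],[0,0,0.06],[0,0,0.07],[0,0,0.05]], angular=[[0,0,0],[0,0,0],[0,0,0],[0,0,0],[0,0,0],[0,0,0],[0,0,0],[0,0,0]], hand=[0.35,0.45,0.5,0.5,0.5,0.5,0.5,0.5])

```text
clock: 11.65
position: [0.4924, 0.3098, 0.3052]
ee_rot: [0.001, 0.0, 1.0, 0.0]
contact_force: [0.7, -0.4, -0.7]
width: 0.0426
gripper_force: 0.0
```

```bash
python3 -c "
from h import *
snap('wrist','w6')
a=cv2.imread('pics/w6.png'); cv2.imwrite('pics/w6c.png',a[150:480,150:620])"
```

```text
11.65 [0.49244415 0.30976975 0.30515381] [7.02627498e-04 9.99999449e-01 7.79790992e-04] [0.00140894 0.00068884 0.00493801]
```

View pics/w6c.png

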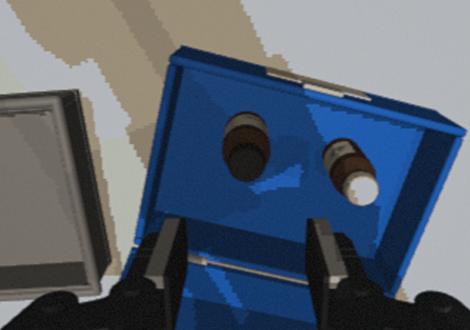

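Both vials stand upright in the box, black-cap at (245,145) and white-cap at (350,170) in the crop. The picture budget is used up, so from here I rely on coordinates and force/width feedback. Next is the tee.

Call:
carry_out(linear=[[-0.005,-0.07,0],[-0.005,-0.07,0],[-0.005,-0.07,0],[-0.005,-0.07,0],[-0.005,-0.07,0],[-0.005,-0.07,0],[-0.005,-0.07,0],[-0.005,-0.07,0]], angular=[[0,0,-1],[0,0,-1],[0,0,-1],[0,0,-1],[0,0,-1],[0,0,-1],[0,0,-1],[0,0,-1]], hand=[0.5,0.5,0.5,0.6,0.6,0.7,0.7,0.7])

```text
clock: 12.37
position: [0.4716, 0.0281, 0.3029]
ee_rot: [0.0, 0.317, 0.949, 0.0]
contact_force: [0.6, -0.4, 0.5]
width: 0.0596
gripper_force: 0.0
```

Call:
carry_out(linear=[[-0.005,-0.07,0],[-0.005,-0.07,0],[-0.005,-0.07,0],[-0.005,-0.07,0],[-0.005,-0.07,0],[-0.005,-0.07,0],[-0.005,-0.07,0],[-0.005,-0.07,0]], angular=[[0,0,-1],[0,0,-1],[0,0,-1],[0,0,-1],[0,0,-1],[0,0,-1],[0,0,-1],[0,0,-1]], hand=[0.7,0.7,0.7,0.7,0.7,0.7,0.7,0.7])

```text
clock: 13.03
position: [0.4516, -0.2521, 0.3028]
ee_rot: [-0.0, 0.599, 0.801, 0.0]
contact_force: [0.5, -0.1, -0.9]
width: 0.0597
gripper_force: 0.0
```

Call:
carry_out(linear=[[0,0,0],[0,0,0]], angular=[[0,0,0],[0,0,0]], hand=[0.7,0.7])

```text
clock: 13.2
position: [0.452, -0.2522, 0.3026]
ee_rot: [-0.0, 0.599, 0.801, 0.0]
contact_force: [-0.5, 0.5, 0.1]
width: 0.0597
gripper_force: 0.0
```

```bash
python3 - <<'E'
from h import *
snap('wrist','w7'); f=np.load('pics/w7.npz')
im=cv2.imread('pics/w7.png')
for n,P in {'tee':[.4524,-.2529,.007],'clamp':[.4547,-.3136,.024]}.items(): print(n,proj(P,f['K'],f['V'])/.7)
p=manip.get_state(); print(p['position'],p['qpos'])
t=q2R(p['ee_rot'])[:,1]; print('tool y angle',np.arctan2(t[1],t[0]))
E
```

```text
13.2 [ 0.45195007 -0.25215115  0.30262056] [ 9.59079947e-01  2.83135384e-01 -9.23689168e-05] [-0.00012738  0.00141952 -0.00010759]
tee [[395.25217835 288.61715908]]
clamp [[371.63805787 385.36008402]]
[ 0.45182269 -0.25073163  0.30251297] [-6.41553056e-01  2.70304831e-01  1.78626961e+00  6.56129799e-04
  1.08656438e+00 -9.30628935e-01]
tool y angle 0.2887703459155103
```

```bash
python3 - <<'E'
from h import *
im=cv2.imread('pics/w7.png'); g=cv2.cvtColor(im,6)
c=g[240:345:4,340:460:3]; m=np.median(c)
print(m); 
for r in c: print(''.join('#' if v<.5*m else '+' if v<.8*m else '-' if v<.93*m else ' ' for v in r))
k=(g<50).astype(np.uint8); n,l,s,ce=cv2.connectedComponentsWithStats(k[:480]); 
for i in range(1,n):
    if s[i,4]>300: print(s[i],ce[i].round(1), cv2.minAreaRect(np.argwhere(l==i)[:,::-1].astype(np.float32)))
E
```

```text
144.0
                                        
                                        
                                        
                                 - ++--+
                    - ++        +++++-++
                --++###+++++++++++-++++-
                 #######+++++++++++-++++
                -++++++++++++++-+++++---
                 ++++++++++++++++++++-+-
                -+++++++++++++++++++++++
              ---+###+++++++++++++++++++
            -+++++#++++++++++++ ++++++++
             - +++++++++++++++++++++++++
              +++++++++#++++++++++++++++
            -+-+++###+###++++- +++++++++
                  +++++++++     -+++++++
                  +- -+-++              
                  - ---+-+              
                   +--+++               
                   +-  ++               
                                        
                                        
                                        
                                        
                                        
                                        
         - --                           
[   54     0   243   113 11030] [205.4  30. ] ((175.0, 56.0), (112.0, 242.0), 90.0)
[ 586   33  113  107 4441] [635.8  87.8] ((642.2500610351562, 87.74996948242188), (97.58073425292969, 120.91524505615234), 45.0)
[ 638   52   44   70 1273] [665.   81.3] ((660.9413452148438, 85.44989013671875), (68.55672454833984, 41.31161880493164), 85.53284454345703)
[    0    67   314   413 44303] [115.5 283.8] ((156.5, 273.0), (313.0, 412.0), 0.0)
[ 351  347   44   64 2140] [373.  378.7] ((372.44232177734375, 378.7884521484375), (38.438758850097656, 60.59988021850586), 11.309932708740234)
[ 719  352   81  119 6563] [763.4 411.7] ((759.0, 411.0), (118.0, 80.0), 90.0)
[ 480  373  190  107 8438] [544.1 443.4] ((557.0858154296875, 459.7537841796875), (213.0804443359375, 93.42852783203125), 30.004924774169922)
```

Call:
carry_out(linear=[[0.001,-0.004,-0.04],[0,0,-0.065],[0,0,-0.065],[0,0,-0.045],[0,0,-0.025],[0,0,-0.008],[0,0,0],[0,0,0]], angular=[[0,0,0],[0,0,0],[0,0,0],[0,0,0],[0,0,0],[0,0,0],[0,0,0],[0,0,0]], hand=[0.6,0.6,0.6,0.6,0.6,0.5,0.5,0.5])

```text
clock: 13.92
position: [0.4531, -0.2517, 0.1796]
ee_rot: [0.0, 0.597, 0.802, 0.0]
contact_force: [0.2, 0.4, 0.3]
width: 0.0426
gripper_force: 0.0
```

Call:
carry_out(linear=[[0,0,0],[0,0,0],[0,0,0],[0,0,0]], angular=[[0,0,0],[0,0,0],[0,0,0],[0,0,0]], hand=[0.4,0.2,0,0], force=30)

```text
clock: 14.25
position: [0.4532, -0.2526, 0.1805]
ee_rot: [0.001, 0.598, 0.802, 0.0]
contact_force: [0.5, 1.7, 5.4]
width: 0.0218
gripper_force: 29.3
```

Call:
carry_out(linear=[[0,0,0.04],[0,0,0.06],[0.0,0.01,0.06],[0.012,0.075,0.01],[0.013,0.077,0],[0.013,0.077,0],[0.013,0.077,0],[0.013,0.077,0]], angular=[[0,0,0],[0,0,0],[0,0,0],[0,0,0],[0,0,0],[0,0,0],[0,0,0],[0,0,0]], hand=[0,0,0,0,0,0,0,0])

```text
clock: 14.92
position: [0.4845, -0.0544, 0.2647]
ee_rot: [0.001, 0.598, 0.802, 0.0]
contact_force: [0.7, 0.3, 0.3]
width: 0.0218
gripper_force: 29.2
```

Call:
carry_out(linear=[[0.013,0.077,0],[0.013,0.077,0],[0.014,0.077,0],[0.014,0.077,0],[0.015,0.077,0],[0.015,0.074,-0.01],[0,0.0,-0.03],[0,0,0]], angular=[[0,0,0],[0,0,0],[0,0,0],[0,0,0],[0,0,0],[0,0,0],[0,0,0],[0,0,0]], hand=[0,0,0,0,0,0,0,0])

```text
clock: 15.58
position: [0.5258, 0.1754, 0.2424]
ee_rot: [-0.001, 0.596, 0.803, -0.001]
contact_force: [-1.5, -1.4, -0.4]
width: 0.0217
gripper_force: 29.3
```

Call:
carry_out(linear=[[0,-0.02,-0.04],[0,0,-0.04],[0,0,-0.02],[0,0,-0.008],[0,0,0],[0,0,0]], angular=[[0,0,0],[0,0,0],[0,0,0],[0,0,0],[0,0,0],[0,0,0]], hand=[0,0,0,0,0,0])

```text
clock: 16.08
position: [0.527, 0.1632, 0.1907]
ee_rot: [0.0, 0.598, 0.802, 0.0]
contact_force: [-0.4, 0.1, -0.2]
width: 0.0217
gripper_force: 29.3
```

Call:
carry_out(linear=[[0,0,0],[0,0,0],[0,0,0],[0,0,0.03],[0,0,0.05],[0,0,0.06],[0,0,0.06]], angular=[[0,0,0],[0,0,0],[0,0,0],[0,0,0],[0,0,0],[0,0,0],[0,0,0]], hand=[0.4,0.5,0.5,0.5,0.5,0.5,0.5])

```text
clock: 16.67
position: [0.5263, 0.1636, 0.2912]
ee_rot: [-0.0, 0.597, 0.802, -0.0]
contact_force: [0.8, -0.3, -0.4]
width: 0.0427
gripper_force: 0.0
```

Call:
carry_out(linear=[[-0.011,-0.0734,0.01],[-0.011,-0.0734,0],[-0.011,-0.0734,0],[-0.011,-0.0734,0],[-0.011,-0.0734,0],[-0.011,-0.0734,0],[-0.011,-0.0734,0]], angular=[[0,0,-0.235],[0,0,-0.235],[0,0,-0.235],[0,0,-0.235],[0,0,-0.235],[0,0,-0.235],[0,0,-0.235]], hand=[0.5,0.5,0.6,0.6,0.6,0.6,0.6])

```text
clock: 17.25
position: [0.4876, -0.0948, 0.2958]
ee_rot: [0.001, 0.649, 0.761, 0.0]
contact_force: [-0.2, 0.2, -0.4]
width: 0.0512
gripper_force: 0.0
```

Call:
carry_out(linear=[[-0.011,-0.0734,0],[-0.011,-0.0734,0],[-0.011,-0.0734,0],[-0.011,-0.0734,0],[-0.011,-0.0734,0],[-0.011,-0.0734,0],[0,0,0],[0,0,0]], angular=[[0,0,-0.235],[0,0,-0.235],[0,0,-0.235],[0,0,-0.235],[0,0,-0.235],[0,0,-0.235],[0,0,0],[0,0,0]], hand=[0.7,0.7,0.7,0.7,0.7,0.7,0.7,0.7])

```text
clock: 17.92
position: [0.4548, -0.3154, 0.2953]
ee_rot: [0.0, 0.692, 0.722, 0.0]
contact_force: [0.1, 0.8, 0.3]
width: 0.0598
gripper_force: 0.0
```

```bash
python3 - <<'E'
from h import *
snap('wrist','w8'); f=np.load('pics/w8.npz'); im=cv2.imread('pics/w8.png'); g=cv2.cvtColor(im,6)
p=proj([[.4547,-.3136,.024],[.4547,-.3136,0]],f['K'],f['V'])/.7; print(p)
u,v=p.mean(0).astype(int); c=g[v-50:v+50:4,u-60:u+60:3]
for r in c: print(''.join('#' if x<35 else '+' if x<55 else '-' if x<90 else ' ' for x in r))
p=manip.get_state(); t=q2R(p['ee_rot'])[:,1]; print(p['position'],'ang',np.arctan2(t[1],t[0]),(u,v))
E
```

```text
17.9167 [ 0.45481793 -0.31536455  0.29531621] [9.99104985e-01 4.22936491e-02 6.89630191e-04] [ 1.11245652e-05  1.53872851e-03 -1.63385037e-04]
[[394.3253104  296.99148045]
 [394.43871862 284.63538793]]
                                        
                                        
                                        
                                        
                                        
                                        
              +############             
              #############             
              #############-            
             -####+---+####-            
              ###+     -###-            
              ####+-  -####-            
             -#############-            
         -   -#############+            
              #############+            
              ++######+##+#+            
              #+##+####+###+            
              -+###++##+###+            
              -#++####+####+            
              -#+#+#+##+###+            
               #+########+#+            
               #########++++            
                                        
                                        
                                        
[ 0.45482906 -0.31382582  0.29515282] ang 0.04391292189089755 (np.int64(394), np.int64(290))
```

Call:
carry_out(linear=[[0,0,-0.04],[0,0,-0.06],[0,0,-0.06],[0,0,-0.04],[0,0,-0.02],[0,0,-0.005],[0,0,0]], angular=[[0,0,0],[0,0,0],[0,0,0],[0,0,0],[0,0,0],[0,0,0],[0,0,0]], hand=[0.7,0.7,0.7,0.7,0.6,0.6,0.5])

```text
clock: 18.55
position: [0.4555, -0.3126, 0.1826]
ee_rot: [-0.0, 0.69, 0.724, 0.0]
contact_force: [0.1, -0.0, -0.6]
width: 0.043
gripper_force: 0.0
```

Call:
carry_out(linear=[[0,0,0],[0,0,0],[0,0,0],[0,0,0]], angular=[[0,0,0],[0,0,0],[0,0,0],[0,0,0]], hand=[0.4,0.2,0,0], force=40)

```text
clock: 18.88
position: [0.4558, -0.3139, 0.1843]
ee_rot: [0.002, 0.691, 0.723, 0.0]
contact_force: [0.5, 0.3, 6.2]
width: 0.023
gripper_force: 40.3
```

Call:
carry_out(linear=[[0,0,0.04],[0,0,0.06],[0.0,0.01,0.06],[0.012,0.075,0.01],[0.012,0.075,0],[0.012,0.075,0],[0.012,0.075,0],[0.012,0.075,0]], angular=[[0,0,0],[0,0,0],[0,0,0],[0,0,0],[0,0,0],[0,0,0],[0,0,0],[0,0,0]], hand=[0,0,0,0,0,0,0,0])

```text
clock: 19.55
position: [0.4849, -0.1196, 0.2682]
ee_rot: [0.001, 0.691, 0.723, 0.0]
contact_force: [1.0, 0.3, -0.8]
width: 0.0228
gripper_force: 39.5
```

Call:
carry_out(linear=[[0.013,0.075,0],[0.013,0.075,0],[0.013,0.075,0],[0.013,0.075,0],[0.013,0.075,0],[0.012,0.07,0],[0,0,-0.02],[0,0,0]], angular=[[0,0,0],[0,0,0],[0,0,0],[0,0,0],[0,0,0],[0,0,0],[0,0,0],[0,0,0]], hand=[0,0,0,0,0,0,0,0])

```text
clock: 20.22
position: [0.5231, 0.1031, 0.2566]
ee_rot: [-0.001, 0.689, 0.724, -0.001]
contact_force: [-0.5, -1.5, -0.9]
width: 0.0233
gripper_force: 39.5
```

Call:
carry_out(linear=[[0,-0.006,-0.04],[0,0,-0.04],[0,0,-0.03],[0,0,-0.017],[0,0,0],[0,0,0]], angular=[[0,0,0],[0,0,0],[0,0,0],[0,0,0],[0,0,0],[0,0,0]], hand=[0,0,0,0,0,0])

```text
clock: 20.72
position: [0.5237, 0.0976, 0.1942]
ee_rot: [-0.0, 0.691, 0.723, -0.0]
contact_force: [-0.4, -0.3, -0.4]
width: 0.0224
gripper_force: 39.5
```

Call:
carry_out(linear=[[0,0,0],[0,0,0],[0,0,0],[0,0,0.03],[0,0,0.05],[0,0,0.07],[0,0,0.07],[0,0,0.07]], angular=[[0,0,0],[0,0,0],[0,0,0],[0,0,0],[0,0,0],[0,0,0],[0,0,0],[0,0,0]], hand=[0.4,0.5,0.5,0.5,0.5,0.5,0.5,0.5])

```text
clock: 21.38
position: [0.5233, 0.0986, 0.3412]
ee_rot: [0.0, 0.691, 0.723, 0.0]
contact_force: [1.0, 0.9, 0.0]
width: 0.0426
gripper_force: 0.0
```

```bash
python3 - <<'E'
from h import *
snap('wrist','w9'); f=np.load('pics/w9.npz'); g=cv2.cvtColor(cv2.imread('pics/w9.png'),6)
# rectified top view of tray floor plane z=.015, x .46-.60, y .04-.22, 4mm cells (rows x, cols y)
xs=np.arange(.455,.605,.005); ys=np.arange(.04,.225,.003)
P=np.array([[x,y,.012] for x in xs for y in ys]); uv=(proj(P,f['K'],f['V'])/.7).astype(int)
ok=(uv[:,0]>=0)&(uv[:,0]<800)&(uv[:,1]>=0)&(uv[:,1]<600); v=np.where(ok,g[uv[:,1].clip(0,599),uv[:,0].clip(0,799)],255).reshape(len(xs),len(ys))
for x,r in zip(xs,v): print(f'{x:.3f}',''.join('?' if a==255 else ' .:-=+*#%@'[9-min(9,int(a)//18)] for a in r))
def xz(n,u,vv):
    f=np.load(f'pics/{n}0.npz'); d=np.array([u*.7,vv*.7,1])@np.linalg.inv(f['K']).T@f['V'][:3,:3]; o=-f['V'][:3,:3].T@f['V'][:3,3]; return o[[0,2]],d[[0,2]]
for nm,a,b in [('shelf top edge',('scene',450,68),('side',165,185)),('shelf low',('scene',450,80),('side',165,230))]:
    o1,d1=xz(*a);o2,d2=xz(*b); t=np.linalg.solve(np.c_[d1,-d2],o2-o1); print(nm,o1+t[0]*d1)
locate('scene0',{'stand':(597,372,0)}); locate('side0',{'stand':(322,272,0)})
f=np.load('pics/side0.npz'); c,s=np.cos(-.2446),np.sin(-.2446)
for th in (1.65,1.7,1.75,1.8,1.85):
    bx=.0575-.1245*np.cos(th)+.012*np.sin(th); z=.0455+.1245*np.sin(th)+.012*np.cos(th)
    print(th,(proj([.5141+c*bx,.3377+s*bx,z],f['K'],f['V'])/.7).round(1))
E
```

```text
21.3833 [0.52330744 0.0985513  0.34119969] [9.98950939e-01 4.57884292e-02 6.64296781e-04] [0.00223129 0.00018952 0.00732666]
0.455                        ::::::::::::::::::::::::::::::::     ..
0.460                        .:::::::::::::=--==++*********+--=     
0.465            ....:---+=+********++++++*******************+=. .  
0.470 =============+=++*****************###%%%%%%%%%%%%%%%%%##-.    
0.475 =+++++++++**###%%%%%%%%%%%%%%#%######*********+++++++*%*--    
0.480 ==#%%%#%####***********++++++++++++++++++++++++++++++*%#==    
0.485 -+#%%##***************+*+++++++++++++++++++++++++++++*%**=   .
0.490 -+#%%%#=+========--***+++++++++++++++++++++++++++++++*%*++    
0.495 -++##%#+=========-=*+++++++++++++++++++++++++++++++++*%**+    
0.500 -++#%%%+=========-+++++++++++++++++++++++++++++++++++*%**=    
0.505 =+=###%*========.-=++++++++++++++++++++++++++++++++++*##*=    
0.510 =++#%%%*========:===+++++++++++++++++++++++++++++++++**##=    
0.515 =++%#%%*===*%#%%%%%%%%%@@++++++++++++++++++++++++++++**##+:   
0.520 +=+#%#%*====####%%%@%*%@@++++++++++++++=-=+++++++++++**%#+-   
0.525 ==+
[... 647 characters left out ...]
+++++-----------------++++*%+-+. 
0.575  :=+*%%%#+==========***++++++++++++++=-------------+++**%=-+ .
0.580  :=**%%##+=========+**+++++++++++++++++=-----------++++*%==+  
0.585  :=*+#%##*=========+*++++++++++++++++++++-----==+=*##%%%%==+..
0.590   =++%%%%*==========******####%%%%%%%%%%%##########%%%%#%*+= .
0.595   =++%%%%%#%#%###%%%%%%%%%%%%%%%###******====+++++=#*****--= .
0.600   ==*%****+++++#****#***#***********++***+==+++++-==-=---.....
shelf top edge [0.70356415 0.51440779]
shelf low [0.69123937 0.49285666]
scene0 stand [ 0.7539 -0.2519  0.    ]
side0 stand [ 0.735  -0.2822  0.    ]
1.65 [[359.5 309.3]]
1.7 [[356.3 309.6]]
1.75 [[353.1 310. ]]
1.8 [[350.  310.6]]
1.85 [[347.  311.3]]
```

Both fittings lie in the tray and the lid stands at about 1.78 rad. The shelf front is near x = 0.70, z = 0.5, so I'll hook the lip from behind with the tool tilted back.

Call:
carry_out(linear=[[0.006,0.015,0],[0.006,0.015,0],[0.006,0.015,0],[0.006,0.015,0],[0.006,0.015,0],[0.006,0.015,0],[0.006,0.015,0],[0.006,0.015,0]], angular=[[0,0,1],[0,0,1],[0,0,1],[0,0,1],[0,0,1],[0,0,1],[0,0,1],[0,0,1]], hand=[0,0,0,0,0,0,0,0])

```text
clock: 22.1
position: [0.5477, 0.1589, 0.3395]
ee_rot: [0.0, 0.426, 0.905, 0.0]
contact_force: [-0.0, 1.1, 0.5]
width: -0.0001
gripper_force: 0.0
```

Call:
carry_out(linear=[[0.006,0.015,0],[0.006,0.015,0],[0.006,0.015,0],[0.006,0.015,0],[0.006,0.015,0],[0.006,0.015,0],[0.006,0.015,0],[0.006,0.015,0]], angular=[[0,0,1],[0,0,1],[0,0,1],[0,0,1],[0,0,1],[0,0,1],[0,0,1],[0,0,1]], hand=[0,0,0,0,0,0,0,0])

```text
clock: 22.77
position: [0.5717, 0.2189, 0.3395]
ee_rot: [0.0, 0.12, 0.993, 0.0]
contact_force: [0.3, 0.2, -0.3]
width: -0.0
gripper_force: 0.0
```

Call:
carry_out(linear=[[0,0,0],[0,0,0],[0,0,0],[0,0,0]], angular=[[-0.2,-0.8,0],[-0.2,-0.8,0],[-0.2,-0.8,0],[0,0,0]], hand=[0,0,0,0])

```text
clock: 23.1
position: [0.5706, 0.2189, 0.3396]
ee_rot: [0.099, 0.121, 0.988, -0.012]
contact_force: [0.1, -0.2, -0.7]
width: -0.0002
gripper_force: 0.0
```

```bash
cat > tip.py <<'E'
from h import *
s=manip.get_state(); Rm=q2R(s['ee_rot']); t=s['position']+.173*Rm[:,2]; c,sn=np.cos(-.2446),np.sin(-.2446)
H=np.array([.5141+c*.0575,.3377+sn*.0575]); d=t[:2]-H
print(s['clock'],'TCP',s['position'].round(4),'tip rel H box x,y',(c*d[0]+sn*d[1]).round(4),(-sn*d[0]+c*d[1]).round(4),'z',t[2].round(4),'zax',Rm[:,2].round(3),'yax',Rm[:,1].round(3),'F',s['contact_force'].round(1),s['width'])
E
python3 tip.py
```

```text
23.1 TCP [0.5706 0.2189 0.3396] tip rel H box x,y 0.0605 -0.1015 z 0.1701 zax [ 0.193 -0.048 -0.98 ] yax [0.241 0.97  0.   ] F [ 0.1 -0.2 -0.7] -0.00015093787859914517
```

Call:
carry_out(linear=[[0.015,-0.004,0],[0.012,0.0485,0],[0.012,0.0485,0],[0.012,0.0485,0],[0.012,0.0485,0],[0,0,-0.01],[0,0,0]], angular=[[0,0,0],[0,0,0],[0,0,0],[0,0,0],[0,0,0],[0,0,0],[0,0,0]], hand=[0,0,0,0,0,0,0])

```text
clock: 23.68
position: [0.6038, 0.3143, 0.3328]
ee_rot: [0.097, 0.121, 0.988, -0.012]
contact_force: [-0.2, -0.1, 0.4]
width: -0.0002
gripper_force: 0.0
```

```bash
python3 tip.py
```

```text
23.6833 TCP [0.6038 0.3143 0.3328] tip rel H box x,y 0.0688 -0.0011 z 0.1631 zax [ 0.188 -0.048 -0.981] yax [ 0.242  0.97  -0.001] F [-0.2 -0.1  0.4] -0.00015413295162628243
```

Call:
carry_out(linear=[[-0.023,0.006,0],[-0.023,0.006,0],[-0.023,0.006,0.004],[-0.023,0.006,0.004],[-0.023,0.006,0],[0,0,0]], angular=[[0,0,0],[0,0,0],[0,0,0],[0,0,0],[0,0,0],[0,0,0]], hand=[0,0,0,0,0,0])

```text
clock: 24.18
position: [0.5425, 0.3288, 0.3387]
ee_rot: [0.097, 0.121, 0.988, -0.012]
contact_force: [-0.3, 0.3, -0.5]
width: -0.0
gripper_force: 0.0
```

```bash
python3 tip.py
```

```text
24.1833 TCP [0.5425 0.3288 0.3387] tip rel H box x,y 0.0059 -0.0018 z 0.169 zax [ 0.189 -0.047 -0.981] yax [ 0.242  0.97  -0.   ] F [-0.3  0.3 -0.5] -3.159520575431754e-05
```

```bash
cat > lid.py <<'E'
from h import *
import sys
f=np.load('pics/side0.npz'); c,s=np.cos(-.2446),np.sin(-.2446)
def corner(th,y=.0825,S=.115,n=.034):
    bx=.0575-S*np.cos(th)+n*np.sin(th); z=.0455+S*np.sin(th)+n*np.cos(th)
    return (proj([.5141+c*bx-s*y,.3377+s*bx+c*y,z],f['K'],f['V'])/.7)[0].round(0)
def top(im):
    h=cv2.cvtColor(im,40); m=cv2.inRange(h,(105,120,40),(125,255,255)); m[:, :300]=0; m[:,470:]=0; m[430:]=0; m[:280]=0
    for v in range(280,425,6):
        q=np.flatnonzero(m[v]); 
        if len(q)>3: print(v,q.min(),q.max(),len(q),end=' | ')
    print()
if len(sys.argv)>1: top(cv2.imread('pics/side0.png'))
snap('side','s'+str(manip.get_state()['clock'])); import glob,os
top(cv2.imread(max(glob.glob('pics/s[0-9]*.png'),key=os.path.getmtime)))
for th in (0,.3,.6,.9,1.1,1.3,1.4,1.5,1.78): print(th,corner(th),corner(th,.0825,.115,0),corner(th,-.0825))
E
python3 lid.py 1
```

```text
298 363 370 8 | 304 357 371 15 | 310 356 373 18 | 316 343 375 27 | 322 339 377 39 | 328 334 378 45 | 334 329 379 51 | 340 329 381 53 | 346 330 383 54 | 352 332 414 79 | 358 334 439 103 | 364 336 438 101 | 370 337 438 102 | 376 339 438 96 | 382 340 431 88 | 388 342 430 89 | 394 362 428 67 | 400 362 428 67 | 406 362 428 67 | 412 362 426 65 | 418 393 424 32 | 
24.1833 [0.54252748 0.32875488 0.33868166] [ 2.41727006e-01  9.70344268e-01 -2.36406503e-04] [ 1.12939696e-03 -3.21139659e-05 -1.64097693e-04]
298 378 393 16 | 304 377 391 11 | 310 380 390 11 | 316 363 389 22 | 322 360 389 30 | 328 356 387 32 | 334 352 385 34 | 340 351 385 35 | 346 350 384 35 | 352 349 413 63 | 358 348 439 82 | 364 347 438 79 | 370 346 438 79 | 376 345 438 70 | 382 344 431 66 | 388 349 430 68 | 394 361 428 56 | 400 362 428 67 | 406 362 428 67 | 412 362 426 65 | 418 392 424 33 | 
0 [424. 386.] [424. 403.] [440. 340.]
0.3 [416. 368.] [421. 385.] [433. 324.]
0.6 [402. 353.] [413. 369.] [421. 311.]
0.9 [384. 341.] [399. 354.] [406. 301.]
1.1 [370. 336.] [388. 346.] [394. 296.]
1.3 [356. 333.] [375. 340.] [382. 294.]
1.4 [350. 333.] [369. 338.] [376. 294.]
1.5 [343. 333.] [362. 336.] [370. 294.]
1.78 [326. 337.] [344. 335.] [355. 298.]
```

Call:
carry_out(linear=[[-0.023,0.006,-0.003],[-0.023,0.006,0],[-0.023,0.006,0],[-0.023,0.006,0],[0,0,0.03],[0.03,-0.008,0.03],[0.03,-0.008,0],[0,0,0]], angular=[[0,0,0],[0,0,0],[0,0,0],[0,0,0],[0,0,0],[0,0,0],[0,0,0],[0,0,0]], hand=[0,0,0,0,0,0,0,0])

```text
clock: 24.9
position: [0.5317, 0.3324, 0.3674]
ee_rot: [0.1, 0.122, 0.987, -0.011]
contact_force: [0.7, 0.3, 0.3]
width: 0.0
gripper_force: 0.0
```

```bash
python3 tip.py; python3 lid.py|grep 298
```

```text
24.9 TCP [0.5317 0.3324 0.3674] tip rel H box x,y -0.0046 -0.0006 z 0.1979 zax [ 0.195 -0.047 -0.98 ] yax [0.243 0.97  0.002] F [0.7 0.3 0.3] 4.800927817904273e-06
1.78 [326. 337.] [344. 335.] [355. 298.]
```

Call:
carry_out(linear=[[0,0,-0.048],[0,0,-0.048],[-0.025,0.006,-0.005],[-0.025,0.006,-0.005],[-0.024,0.006,-0.015],[-0.024,0.006,-0.015],[0,0,0]], angular=[[0,0,0],[0,0,0],[0,0,0],[0,0,0],[0,0,0],[0,0,0],[0,0,0]], hand=[0,0,0,0,0,0,0])

```text
clock: 25.53
position: [0.4771, 0.3448, 0.2979]
ee_rot: [0.096, 0.121, 0.988, -0.013]
contact_force: [-1.4, 0.3, 0.3]
width: -0.0
gripper_force: 0.0
```

```bash
python3 tip.py; python3 lid.py
```

```text
25.5333 TCP [0.4771 0.3448 0.2979] tip rel H box x,y -0.0618 -0.0025 z 0.1281 zax [ 0.186 -0.049 -0.981] yax [ 0.242  0.97  -0.002] F [-1.4  0.3  0.3] -1.981680696927894e-05
25.5333 [0.47705795 0.34476995 0.29787163] [ 0.24153733  0.97038904 -0.00219881] [1.41626313e-03 7.25016040e-05 8.01766202e-04]
316 422 425 4 | 322 415 428 14 | 328 391 431 27 | 334 378 426 23 | 340 374 422 23 | 346 370 419 24 | 352 366 423 33 | 358 363 439 62 | 364 360 438 74 | 370 357 438 77 | 376 353 438 63 | 382 356 431 57 | 388 359 430 59 | 394 362 428 55 | 400 361 428 68 | 406 362 428 67 | 412 362 426 65 | 418 392 424 33 | 
0 [424. 386.] [424. 403.] [440. 340.]
0.3 [416. 368.] [421. 385.] [433. 324.]
0.6 [402. 353.] [413. 369.] [421. 311.]
0.9 [384. 341.] [399. 354.] [406. 301.]
1.1 [370. 336.] [388. 346.] [394. 296.]
1.3 [356. 333.] [375. 340.] [382. 294.]
1.4 [350. 333.] [369. 338.] [376. 294.]
1.5 [343. 333.] [362. 336.] [370. 294.]
1.78 [326. 337.] [344. 335.] [355. 298.]
```

Call:
carry_out(linear=[[-0.01,0.0025,-0.025],[-0.01,0.0025,-0.025],[-0.01,0.0025,-0.025],[0,0,-0.015],[0,0,-0.005],[0,0,0]], angular=[[0,0,0],[0,0,0],[0,0,0],[0,0,0],[0,0,0],[0,0,0]], hand=[0,0,0,0,0,0])

```text
clock: 26.08
position: [0.4657, 0.3483, 0.2514]
ee_rot: [0.098, 0.122, 0.988, -0.012]
contact_force: [-0.3, 0.1, 0.3]
width: -0.0001
gripper_force: 0.0
```

```bash
python3 tip.py
```

```text
26.0833 TCP [0.4657 0.3483 0.2514] tip rel H box x,y -0.073 -0.0015 z 0.0818 zax [ 0.19  -0.048 -0.981] yax [ 0.243  0.97  -0.   ] F [-0.3  0.1  0.3] -5.082728130024342e-05
```

Call:
carry_out(linear=[[0,0,-0.003],[0,0,-0.003],[0,0,-0.002],[0,0,0]], angular=[[0,0,0],[0,0,0],[0,0,0],[0,0,0]], hand=[0,0,0,0])

```text
clock: 26.42
position: [0.4661, 0.3484, 0.2505]
ee_rot: [0.1, 0.122, 0.987, -0.011]
contact_force: [-6.2, -2.0, 16.1]
width: 0.0
gripper_force: 8.0
```

Call:
carry_out(linear=[[0,0,0.02],[0,0,0.07],[0,0,0.07],[-0.03,0,0.07],[-0.07,0,0.03],[-0.07,0,0],[0,0,0],[0,0,0]], angular=[[0,0,0],[0,0,0],[0,0,0],[0,0,0],[0,0,0],[0,0,0],[0,0,0],[0,0,0]], hand=[0,0,0,0,0,0,0,0])

```text
clock: 27.08
position: [0.3796, 0.3481, 0.3783]
ee_rot: [0.099, 0.121, 0.988, -0.011]
contact_force: [1.1, 0.1, -0.2]
width: 0.0001
gripper_force: 0.0
```

```bash
python3 tip.py; python3 lid.py|head -5; python3 - <<'E'
from h import *
# unmoved objects: compare scene before/after around tape, pencil; petri in side
snap('scene','sc2')
a,b=cv2.imread('pics/scene0.png'),cv2.imread('pics/sc2.png')
for n,(x,y) in {'tape':(467,362),'pencil':(343,330),'tee_old':(476,420)}.items():
    print(n,np.abs(a[y-15:y+15,x-18:x+18].astype(int)-b[y-15:y+15,x-18:x+18]).mean().round(1))
import glob,os
b=cv2.imread(max(glob.glob('pics/s[0-9]*.png'),key=os.path.getmtime)); a=cv2.imread('pics/side0.png')
print('petri',np.abs(a[440:475,370:420].astype(int)-b[440:475,370:420]).mean())
E
```

```text
27.0833 TCP [0.3796 0.3481 0.3783] tip rel H box x,y -0.1562 -0.0222 z 0.2088 zax [ 0.193 -0.046 -0.98 ] yax [0.241 0.971 0.002] F [ 1.1  0.1 -0.2] 8.34592978330703e-05
27.0833 [0.37959938 0.34810007 0.37832759] [0.24104748 0.97051187 0.00168038] [ 0.00115663  0.00022673 -0.00035606]
334 386 398 13 | 340 381 433 53 | 346 378 439 24 | 352 374 439 27 | 358 370 439 30 | 364 368 435 27 | 370 365 433 29 | 376 361 431 71 | 382 361 430 70 | 388 362 430 69 | 394 362 428 67 | 400 362 428 67 | 406 362 428 67 | 412 362 426 65 | 418 392 424 33 | 
0 [424. 386.] [424. 403.] [440. 340.]
0.3 [416. 368.] [421. 385.] [433. 324.]
0.6 [402. 353.] [413. 369.] [421. 311.]
27.1333 [0.380756   0.3483268  0.37797153] [0.24175672 0.97033533 0.00174344] [ 6.39408632e-04  6.52179859e-05 -3.98830198e-04]
tape 2.5
pencil 2.2
tee_old 15.9
petri 2.4527619047619047
```

```bash
python3 -c "
from rig import manip
print(manip.sign_off())"
```

```text
the job is handed in; nothing more can be done
None
```

The job is handed in at about 27 s on the robot's clock: both vials were upright in the blue box when last seen (before the lid was closed), the clamp and tee are in the tray, the lid is pressed shut against its stop, and before/after images of the tape roll, pencil and dish show no change.

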